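# Secret drawer of the walnut paint box

## Task

Open the secret drawer of the dark walnut paint box: push its red slip along the box's edge towards the brass stop pin until the recess hidden under it is clear, then reach down into the recess and press the brass catch plate all the way down, so that the drawer comes out. Leave the pale box, its blue slip, and the jar and the tin on the boxes where they are.

Things in the scene. Friction and masses are not known exactly. Their poses are not given: they have to be found in the camera images.
- walnut_box: Dark walnut paint box, brass corners, fixed, 240 (x) x 280 (y) x 80 mm high. Origin: centre of its underside; -x side (drawer front) faces roughly the robot. Flat top at z = 80 mm. The slip runs towards +y on the line x = -75 mm; under it, centred at x = -75, y = -20 mm, a recess 52 (x) x 60 (y) mm, open upwards. Brass stop pin (12 mm high) at x = -75, y = +129 mm.
- walnut_slip_end (a point): Centre of the red slip's flat end face that looks along the box's -y, the face to push; axes as the box's. The ribbed slip is 56 (x) x 76 (y) x 16 mm high and extends from here to +y; this face spans 0.5 to 16.5 mm above the box's top. It slides stiffly (about 2 N) along the box's +y and stays where left.
- walnut_slip (a joint): How far the red slip has been slid to the box's +y, in m: starts at 0 to 0.008, covering the recess; the recess is fully clear from 0.068; end of travel 0.090.
- walnut_catch_top (a point): Centre of the top face of the brass catch plate in the walnut box's recess; axes as the box's. Plate 47 (x) x 55 (y) mm, its face 10 mm below the box's top when up. It is pressed straight down 9 mm with about 6 N and stays down.
- walnut_drawer (a joint): How far the walnut box's drawer has come out to the box's -x, in m: 0 shut, 0.045 with the catch fully down. The catch drives the drawer: 5 mm out for each 1 mm that the catch goes down; both stay where they are left. The drawer front has no grip.
- pale_slip (a joint): Bystander: travel in m of the blue slip on the pale wooden box, which is built just like the walnut box, with steel corners. Leave alone.
- pale_drawer (a joint): Bystander: how far the pale box's drawer is out, in m; 0 shut. Leave alone.
- jar: Bystander: jar with black lid and yellow band, 52 mm across, 65 mm high, standing on the walnut box's top, towards the back. Origin at the centre of its foot.
- tin: Bystander: white tin with a green band, 60 mm across, 60 mm high, standing on the pale box's top, towards the back. Origin at the centre of its foot.

How it is judged (in metres and radians):
On the way, in this order (a step that is already met when the one before it is completed fails the run):
1. the red slip is slid clear of the recess (55 mm or more), the drawer still shut (value of joint walnut_slip above 0.055 m and value of joint walnut_drawer below 0.015 m), for 0.05 s.
2. the gripper presses the catch and the drawer comes out (value of joint walnut_drawer above 0.032 m), for 0.2 s.
At the end, for the whole second after the job is handed in: The red slip stands at least 55 mm along from its closed place, and the walnut box's drawer is out by at least 32 mm (catch down by 6.4 of its 9 mm) and at rest (value of joint walnut_slip above 0.055 m and value of joint walnut_drawer above 0.032 m and velocity of joint walnut_drawer below 0.01 m/s); the robot touches nothing.
It fails at once if the blue slip is slid to more than 20 mm (value of joint pale_slip above 0.02 m).
It fails at once if the pale box's drawer comes out by more than 8 mm (value of joint pale_drawer above 0.008 m).
It fails at once if the jar or the tin is moved by more than 30 mm (distance of any of jar, tin from where it was at the start of the episode above 0.03 m).
It also fails if it takes over 32 s, if anything falls off the work surface, if the arm or the gripper's body presses on something with over 40 N, if the wrist force passes 120 N, or if a joint passes its speed limit or range.

## Robot

A 6-joint arm with a two-finger parallel gripper is mounted at the origin on the work surface. World frame = base frame: x ahead of the robot, y to its left, z up, the work surface at z = 0. Lengths are in m, angles in degrees, forces in N, time in s.
With the tool pointing down it reaches from about 0.375 to 0.9 m from the base axis. Payload 3.1 kg.
Tool frame: the origin (TCP) lies at the centre of the arm's flange, where the gripper is bolted on; the fingertips stand 182 mm ahead of it and the grasp point (between the pads) lies bot.grip_point_offset ahead of it (bot.grip_point_offset is the distance from the TCP to the grasp point, in m); x points along the fingers, z is the direction in which the jaws open and shut, and the axes are right-handed (so a half turn about x gives the same grasp; the last joint's range is limited). The gripper opens to 87 mm and grips with 3 to 60 N. Pads are 19 mm wide; open, the fingers measure 117 mm over their backs; the gripper's body (75 mm by 190 mm) begins 51 mm behind the grasp point.
Start: joints at [-87.462, 30.224, 82.088, -0, 67.689, -10.227], TCP at [0.138, -0.61, 0.405] pointing down, gripper open.
Joint ranges: [-176.69, 176.69], [-43.24, 126.21], [12.49, 139.97], [-82, 262], [0, 151.66], [-163.58, 163.58]. Speed limits (degrees/s): [159.86, 159.86, 180, 180, 180, 180].

## Interface

Orientations are given as a 3x3 rotation matrix whose columns are the frame's x, y, z axes.
In Python, from rig import bot gives the robot as it stands.
- The arm moves only by the tool step_arm, never from a script. Its argument "motion" is a list that holds one entry, the list of rows, each a list of 7 numbers: the turn, a rotation vector about the world's x, y, z in degrees, then the shift along the world's x, y, z in mm, then the finger opening in mm, from 0 to 87. A call has 1 to 12 rows; each row is the pose to reach, as a shift and turn from the pose commanded when the call began; what a row does not reach only later rows make up. A row lasts 1/12 s, in which the tool goes at most 41.7 mm and 7.16 degrees, less where a joint would pass 70% of its speed; a pose out of reach is approached as far as the arm can. A call with a gripper value outside its range is refused whole. The fingers move at their own pace and stop on an object; the grip force is fixed at half the most. Time passes only in rows, so rows that repeat a pose let the fingers close. It gives the time, the measured TCP pose, the force and the opening at its end, in the units of the state.
- bot.read_state(): the state, without advancing time (a new reading comes with each control period).
- bot.capture(name): name is "side" or "top" or "wrist"; returns a dict with "frame" (480x640x3 uint8, red, green, blue), "range_z" (480x640 float32, m along the optical axis (not along the pixel's ray), 0 where there is no reading), "fx", "fy", "cx", "cy" (pixels), "cam_to_world" (4x4, takes a point from camera to world coordinates). Camera axes: x right, y down, z forward; pixel columns grow to the right and rows downward; lengths in m; the calibration is good to about 2 mm. A picture is of the moment at which its call begins.
- bot.hand_in(): hands the job in, once; it reports no verdict.
The state is a dict: "time_s": time; "joint_positions": joint angles; "qvel": joint speeds; "tau": joint torques, N m; "position": TCP position; "tcp_rot": TCP orientation; "force": force on the tool from outside, world axes, zero at the start; "moment": the same for the moment, N m; "opening": opening from 0.0 (shut) to 1.0 (fully open).
Only numpy, scipy, OpenCV 4.12 (cv2) and the standard library are available. Lean on these libraries where they do the work, as an engineer would, in place of code of your own. Each camera call takes 0.05 s, during which the arm holds its last target.

## Working session

There is one attempt and no reset: what is moved stays moved. The work goes in short steps, Python scripts to look and compute and a tool call to move; the robot and the scene stay as the last step left them, time stands still between calls to the robot, and variables do not carry over. Pictures are saved under pics/ and viewed, and the job is handed in when it is done.

Besides the shell and the picture viewer there is one more tool, called as name([rows], argument=value, ...), one row to a line, values as JSON. step_arm: Moves the arm, as the interface text tells. Its arguments: {"type":"object","properties":{"motion":{"type":"array"}},"required":["motion"]}

```bash
mkdir -p pics; ls; cat > h.py <<'E'
import numpy as np,cv2
from rig import bot
def cap(n,f):
    c=bot.capture(n); cv2.imwrite(f'pics/{f}.png',c['frame'][:,:,::-1]); np.savez(f'pics/{f}.npz',**c); return c
def pt(c,u,v,z=None):
    T=np.array(c['cam_to_world']); r=np.array([(u-c['cx'])/c['fx'],(v-c['cy'])/c['fy'],1])
    if z is None: d=c['range_z'][int(round(v)),int(round(u))]
    else: d=(z-T[2,3])/(T[:3,:3]@r)[2]
    return T[:3,:3]@(r*d)+T[:3,3]
E
python3 - <<'E'
from h import *
cap('top','t0');cap('side','s0')
s=bot.read_state();print(s,bot.grip_point_offset)
E
```

```text
pics
{'time_s': 0.1, 'joint_positions': array([-8.74610271e+01,  3.02740179e+01,  8.21504095e+01,  6.89449087e-04,
        6.76892948e+01, -1.02285603e+01]), 'qvel': array([ 0.02565544, -0.10902789, -0.14417254,  0.01689808,  0.06878472,
       -0.01114727]), 'tau': array([-3.69279342e-04, -4.40984130e+01, -1.77151197e+01,  6.34001568e-02,
        5.33824519e-02, -5.89115257e-05]), 'position': array([ 0.13812488, -0.60922253,  0.4038575 ]), 'tcp_rot': array([[-7.68042133e-05,  9.75275765e-01,  2.20991350e-01],
       [ 1.98336947e-03,  2.20991064e-01, -9.75273816e-01],
       [-9.99998030e-01,  3.63402358e-04, -1.95130522e-03]]), 'force': array([-0.38706974,  0.21107406, -0.71253476]), 'moment': array([ 0.05363272, -0.03449533, -0.03500554]), 'opening': 0.9970331989431463} 0.1635
```

View pics/t0.png

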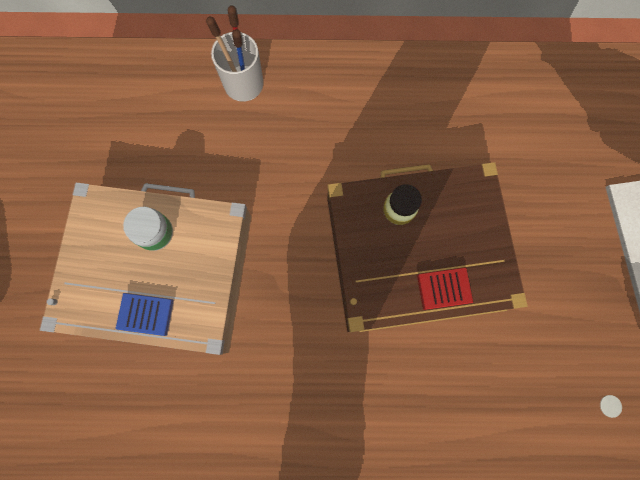

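View pics/s0.png

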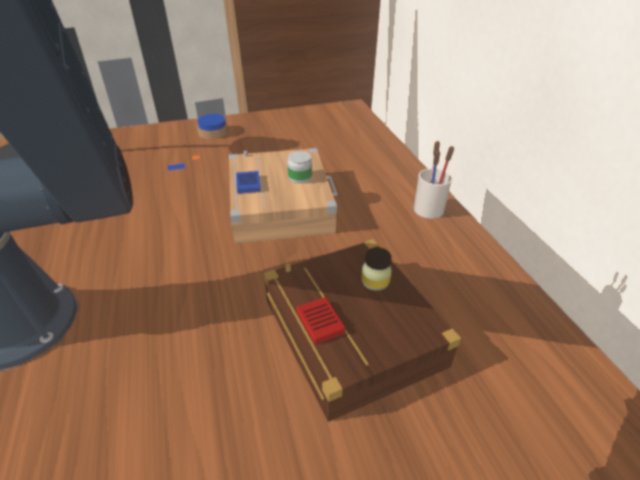

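The top view shows the walnut box on the right. Its red slip is centred at about (445,289) and the brass pin at (353,301), so the push goes left in the image. The jar is at (405,203). I'll enlarge it to measure.

```bash
python3 - <<'E'
import cv2
i=cv2.imread('pics/t0.png')[150:350,320:540]
cv2.imwrite('pics/t0c.png',cv2.resize(i,None,fx=3,fy=3,interpolation=cv2.INTER_CUBIC)[:600,:800])
E
```

```text
(no output)
```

View pics/t0c.png

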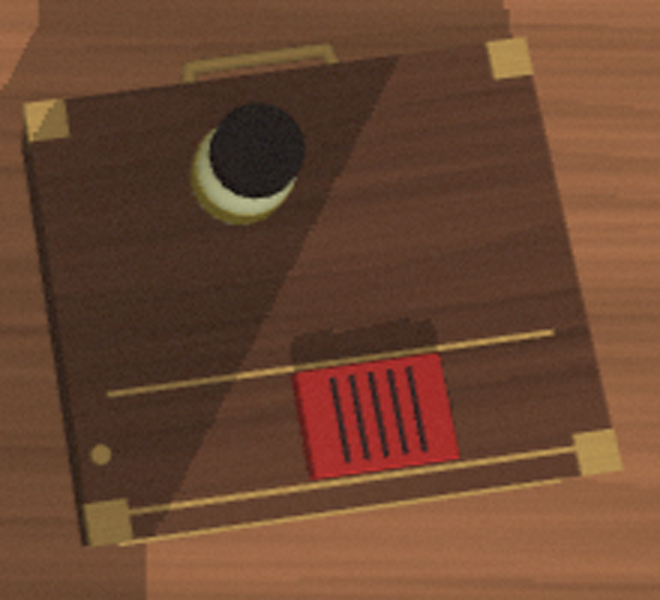

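Corner pixels in the crop: box top TL(24,102), TR(527,38), BR(622,470), BL(86,546). Slip top: (293,372), (437,352), (459,460), (313,480). Pin: (101,454).

```bash
python3 - <<'E'
from h import *
c=dict(np.load('pics/t0.npz'))
f=lambda p,z:pt(c,p[0]/3+320-.33,p[1]/3+150-.33,z)
box=[f(p,.081) for p in [(24,102),(527,38),(622,470),(86,546)]]
sl=[f(p,.0965) for p in [(293,372),(437,352),(459,460),(313,480)]]
pin=f((101,454),.092)
for n,q in(('box',box),('slip',sl)):
    q=np.array(q)
    print(n,q.round(4).tolist(),[round(float(np.linalg.norm(q[i]-q[(i+1)%4])),4) for i in range(4)],q.mean(0))
print(pin)
b=np.array(box)
# order: (+x,+y),(+x,-y),(-x,-y),(-x,+y)
loc=np.array([[120,140],[120,-140],[-120,-140],[-120,140],[-75,129]])/1e3
Wp=np.vstack([b,pin])[:,:2]
lc=loc-loc.mean(0);wc=Wp-Wp.mean(0)
th=np.arctan2((lc[:,0]*wc[:,1]-lc[:,1]*wc[:,0]).sum(),(lc*wc).sum())
R=np.array([[np.cos(th),-np.sin(th)],[np.sin(th),np.cos(th)]]);o=Wp.mean(0)-R@loc.mean(0)
print('th',np.degrees(th),'o',o);print('res',(Wp-loc@R.T-o)*1e3)
print('slip local',((np.array(sl)[:,:2]-o)@R).round(4), 'mean',((np.array(sl)[:,:2]-o)@R).mean(0))
for l in [(-75,-20),(-75,-58)]: print(l,R@(np.array(l)/1e3)+o)
# measured depth heights
for u,v in [(430,230),(445,289),(480,285)]: print(pt(c,u,v))
E
```

```text
box [[0.7054, -0.0434, 0.081], [0.745, -0.3222, 0.081], [0.5077, -0.356, 0.081], [0.4667, -0.0762, 0.081]] [0.2815, 0.2397, 0.2828, 0.241] [ 0.60622382 -0.19946504  0.081     ]
slip [[0.5557, -0.1826, 0.0965], [0.5668, -0.2578, 0.0965], [0.5112, -0.266, 0.0965], [0.5005, -0.191, 0.0965]] [0.0759, 0.0562, 0.0758, 0.0559] [ 0.53354611 -0.22434068  0.0965    ]
[ 0.51313648 -0.08340758  0.092     ]
th 8.158745512859397 o [ 0.60611597 -0.19966368]
res [[ 0.41598601  0.60706285]
 [ 0.2691255  -0.95420207]
 [ 0.49762675 -0.76053217]
 [-0.7513486   1.90221139]
 [-0.43138966 -0.79453999]]
slip local [[-0.0475  0.024 ]
 [-0.0472 -0.0519]
 [-0.1034 -0.0522]
 [-0.1033  0.0236]] mean [-0.07533742 -0.0141284 ]
(-75, -20) [ 0.53471339 -0.23010497]
(-75, -58) [ 0.54010621 -0.26772036]
[ 0.62895223 -0.20903503  0.08033904]
[ 0.532205   -0.22421443  0.09759127]
[ 0.54065852 -0.28473865  0.07995894]
```

Measured sizes match the spec to about 2 mm. The box yaw is 8.16° and the slip is about 6 mm along. I'll keep the jaws closed and turn the tool about -4.6° so the jaw axis lies along the box's y. First move is to above the pre-push point, local (-75,-90).

step_arm([
  [[0,0,-4.6,406,311,-75,0],[0,0,-4.6,406,311,-75,0],[0,0,-4.6,406,311,-75,0],[0,0,-4.6,406,311,-75,0],[0,0,-4.6,406,311,-75,0],[0,0,-4.6,406,311,-75,0],[0,0,-4.6,406,311,-75,0],[0,0,-4.6,406,311,-75,0],[0,0,-4.6,406,311,-75,0],[0,0,-4.6,406,311,-75,0],[0,0,-4.6,406,311,-75,0],[0,0,-4.6,406,311,-75,0]],
])

```text
time_s: 1.1
position: [0.5321, -0.307, 0.3315]
tcp_rot: [[-0.001, 0.99, 0.142], [0.001, 0.142, -0.99], [-1.0, -0.001, -0.001]]
force: [0.7, -0.6, 0.5]
opening: 0.171
```

step_arm([
  [[0,0,0,13,10,-2,0],[0,0,0,13,10,-2,0],[0,0,0,13,10,-2,0],[0,0,0,13,10,-2,0]],
])

```text
time_s: 1.43
position: [0.5433, -0.299, 0.3299]
tcp_rot: [[-0.001, 0.99, 0.142], [0.0, 0.142, -0.99], [-1.0, -0.001, -0.0]]
force: [-1.0, -0.9, 0.2]
opening: 0.01
```

```bash
python3 - <<'E'
from h import *
cap('wrist','w1');c=cap('top','t1');cap('side','s1');s=bot.read_state();print(s['time_s'],s['position'],s['opening'],s['force'])
a=cv2.imread('pics/w1.png');b=cv2.imread('pics/s1.png')
cv2.imwrite('pics/m1.png',np.hstack([cv2.resize(a,(400,300)),cv2.resize(b[150:450,200:600],(400,300))]))
E
```

```text
1.5833 [ 0.54286283 -0.29987926  0.33037777] 0.005217191484966384 [ 0.25035601 -0.70482896 -0.99069374]
```

View pics/m1.png

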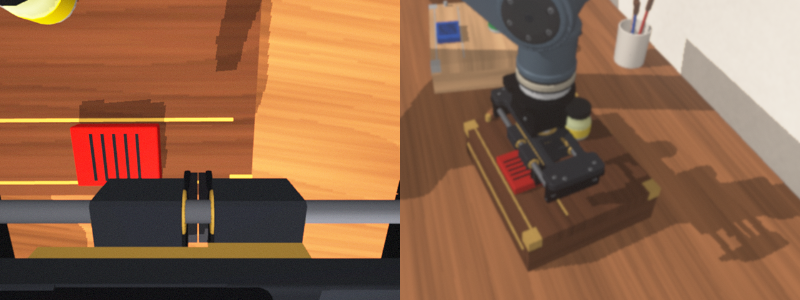

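View pics/t1.png

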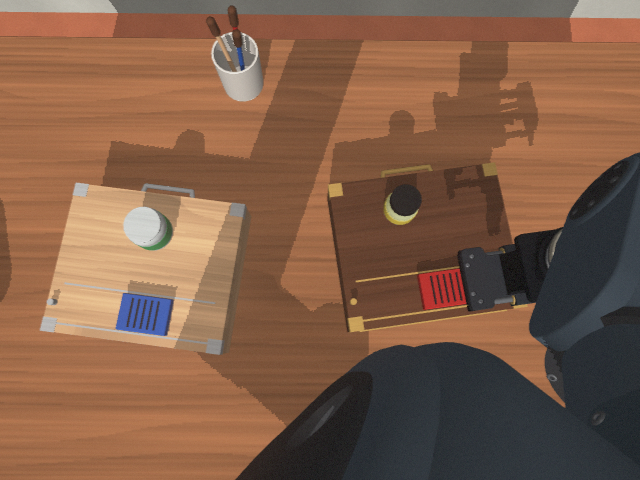

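The fingers sit 23 mm clear on the -y side of the slip, on its line. Now I'll descend so the tips are 4 mm above the top.

step_arm([
  [[0,0,0,1,0,-30,0],[0,0,0,1,0,-50,0],[0,0,0,1,0,-58,0],[0,0,0,1,0,-64,0],[0,0,0,1,0,-64,0],[0,0,0,1,0,-64,0]],
])

```text
time_s: 2.08
position: [0.5449, -0.2993, 0.2668]
tcp_rot: [[0.001, 0.99, 0.141], [-0.001, 0.141, -0.99], [-1.0, 0.001, 0.001]]
force: [-0.4, 0.2, 0.5]
opening: 0.004
```

No contact, tips at about z = 0.085. Now I'll push 95 mm along the box's +y.

step_arm([
  [[0,0,0,-1,10,0,0],[0,0,0,-3,20,0,0],[0,0,0,-4,28,0,0],[0,0,0,-5,36,0,0],[0,0,0,-6.5,45,0,0],[0,0,0,-8,55,0,0],[0,0,0,-9,65,0,0],[0,0,0,-10.5,75,0,0],[0,0,0,-12,84,0,0],[0,0,0,-13,90,0,0],[0,0,0,-13.5,94,0,0],[0,0,0,-13.5,94,0,0]],
])

```text
time_s: 3.08
position: [0.5311, -0.2034, 0.266]
tcp_rot: [[-0.001, 0.99, 0.143], [0.002, 0.143, -0.99], [-1.0, -0.001, -0.002]]
force: [0.7, 0.2, 0.3]
opening: 0.003
```

```bash
python3 - <<'E'
from h import *
cap('wrist','w2');c=cap('top','t2');s=bot.read_state();print(s['time_s'],s['position'],s['opening'],s['force'])
a=cv2.imread('pics/w2.png');b=cv2.imread('pics/t2.png')
cv2.imwrite('pics/m2.png',np.hstack([cv2.resize(a,(400,300)),cv2.resize(b[140:350,310:590],(400,300))]))
E
```

```text
3.1833 [ 0.53104472 -0.20409096  0.26580974] 0.0023395686850619336 [ 0.80467529 -0.03790529  0.69780585]
```

View pics/m2.png

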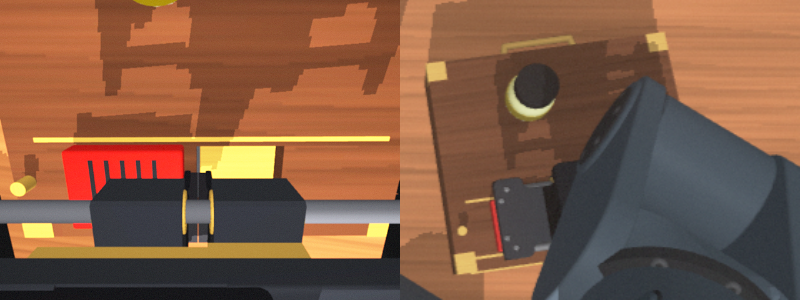

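The slip has moved left to the pin side and the brass plate is visible. I'll measure the slip's end in the wrist view.

```bash
python3 - <<'E'
import cv2
i=cv2.imread('pics/w2.png')[200:400,80:480]
cv2.imwrite('pics/w2c.png',cv2.resize(i,None,fx=2,fy=2,interpolation=cv2.INTER_CUBIC))
E
```

```text
(no output)
```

View pics/w2c.png

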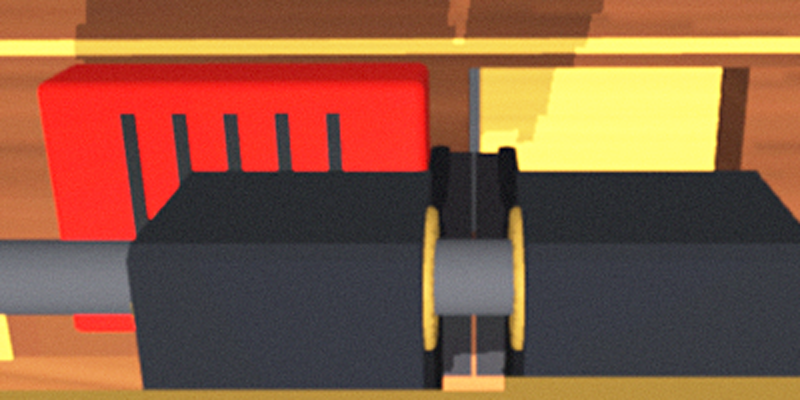

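```bash
python3 - <<'E'
from h import *
c=dict(np.load('pics/w2.npz'))
th=np.radians(8.159);R=np.array([[np.cos(th),-np.sin(th)],[np.sin(th),np.cos(th)]]);o=np.array([.60612,-.19966])
def L(a,b,z): 
    p=pt(c,80+a/2,200+b/2,z);return ((p[:2]-o)@R*1e3).round(1)
print('slip corners',L(428,75,.0965),L(430,160,.0965),L(42,85,.0965))
print('recess',L(470,70,.08),L(747,68,.08),'plate',L(480,68,.07),L(722,68,.07), 'depth plate',pt(c,80+600/2,200+120/2))
E
```

```text
slip corners [-45.1  16.8] [-62.6  16.6] [-47.2  91.1]
recess [-48.9   8.8] [-48.4 -50. ] plate [-51.4   6.6] [-51.3 -47.9] depth plate [ 0.54573168 -0.22964101  0.06928001]
```

The slip end is at local y = +16.7, so travel is about 75 mm and the recess is clear. The plate sits at z ≈ 0.069, as expected. Next I back off 26 mm to the recess centre, then go down slowly.

step_arm([
  [[0,0,0,2,-13,4,0],[0,0,0,4,-26,4,0],[0,0,0,4,-26,2,0],[0,0,0,4,-26,-3,0],[0,0,0,4,-26,-8,0],[0,0,0,4,-26,-11,0],[0,0,0,4,-26,-13,0],[0,0,0,4,-26,-15,0],[0,0,0,4,-26,-17,0],[0,0,0,4,-26,-18,0]],
])

```text
time_s: 4.02
position: [0.5349, -0.2302, 0.2482]
tcp_rot: [[-0.002, 0.99, 0.143], [0.001, 0.143, -0.99], [-1.0, -0.002, -0.001]]
force: [-3.3, 0.3, 4.0]
opening: 0.008
```

The plate is in contact and moving (4 N, tip at z ≈ 0.066). I'll go on down.

step_arm([
  [[0,0,0,0,0,-1.5,0],[0,0,0,0,0,-3,0],[0,0,0,0,0,-4,0],[0,0,0,0,0,-5,0],[0,0,0,0,0,-5.5,0],[0,0,0,0,0,-5.5,0]],
])

```text
time_s: 4.52
position: [0.5349, -0.2302, 0.2435]
tcp_rot: [[-0.002, 0.99, 0.142], [0.001, 0.142, -0.99], [-1.0, -0.001, -0.001]]
force: [-4.0, 0.9, 11.0]
opening: 0.003
```

step_arm([
  [[0,0,0,0,0,-1,0],[0,0,0,0,0,-1.5,0],[0,0,0,0,0,-1.5,0],[0,0,0,0,0,-1.5,0]],
])

```text
time_s: 4.85
position: [0.5349, -0.2302, 0.2435]
tcp_rot: [[-0.001, 0.99, 0.143], [0.0, 0.143, -0.99], [-1.0, -0.001, -0.001]]
force: [-5.7, 2.4, 18.7]
opening: 0.006
```

The height no longer changes while the force rises to 19 N, so the catch is at its bottom stop. I'll lift straight up, move away to the right and look.

step_arm([
  [[0,0,0,0,0,10,0],[0,0,0,0,0,30,0],[0,0,0,0,0,60,0],[0,0,0,0,0,100,0],[0,0,0,0,-30,125,0],[0,0,0,-30,-70,140,0],[0,0,0,-60,-110,150,0],[0,0,0,-90,-150,150,0],[0,0,0,-120,-190,150,0],[0,0,0,-150,-230,150,0],[0,0,0,-150,-230,150,0],[0,0,0,-150,-230,150,0]],
])

```text
time_s: 5.85
position: [0.3817, -0.4667, 0.3914]
tcp_rot: [[0.0, 0.991, 0.136], [-0.006, 0.136, -0.991], [-1.0, -0.001, 0.006]]
force: [0.5, -0.0, -0.2]
opening: 0.002
```

```bash
python3 - <<'E'
from h import *
c=cap('top','t3');cap('side','s3');s=bot.read_state();print(s['time_s'],s['position'],s['qvel'].round(2),s['force'])
a=cv2.imread('pics/s3.png');b=cv2.imread('pics/t3.png')
cv2.imwrite('pics/m3.png',np.hstack([cv2.resize(a[200:440,230:550],(400,300)),cv2.resize(b[150:360,310:590],(400,300))]))
E
```

```text
5.95 [ 0.38425603 -0.46241981  0.39090033] [ 3.4  -0.47  1.81  0.91  0.81  0.31] [-0.10790905  1.08898839 -0.16583232]
```

View pics/t3.png

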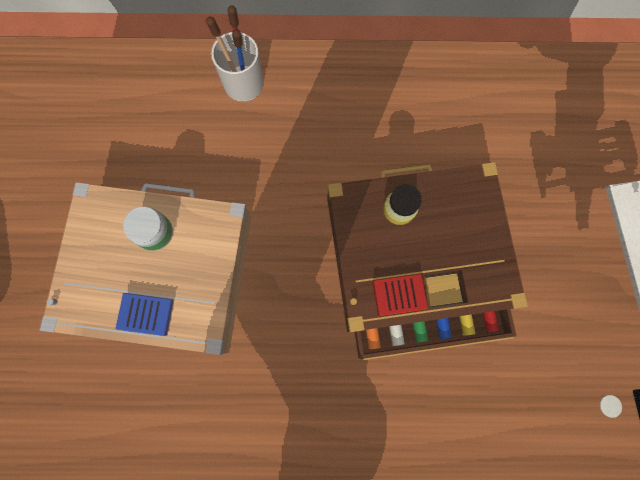

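View pics/m3.png

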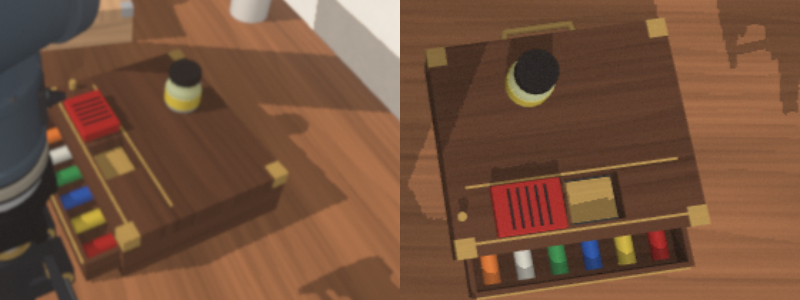

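The drawer is out with six paint tubes showing, its front edge running (361,357) to (516,335). The slip covers (375–428, 273–316) and the jar, tin and blue slip look unmoved. A quick check of the numbers before handing in.

```bash
python3 - <<'E'
from h import *
c=dict(np.load('pics/t3.npz'));c0=dict(np.load('pics/t0.npz'))
th=np.radians(8.159);R=np.array([[np.cos(th),-np.sin(th)],[np.sin(th),np.cos(th)]]);o=np.array([.60612,-.19966])
L=lambda p:((p[:2]-o)@R*1e3).round(1)
print('catch z',np.median([pt(c,u,v)[2] for u in range(436,452,3) for v in range(282,298,3)]))
for z in(.06,.07): print('drawer front',L(pt(c,361,357,z)),L(pt(c,516,335,z)))
print('slip end',L(pt(c,424.5,273,.0965)),L(pt(c,428,308,.0965)))
d=np.abs(c['frame'].astype(int)-c0['frame']).sum(2)
for n,s in(('pale+tin',np.s_[183:350,45:240]),('jar',np.s_[185:226,383:422])): print(n,np.percentile(d[s],[50,99]))
s=bot.read_state();print(s['time_s'],s['force'])
E
```

```text
catch z 0.06146457560986768
drawer front [-162.   126.6] [-161.6 -123. ]
drawer front [-161.4  127.4] [-161.  -118.8]
slip end [-47.9  12.8] [-101.7   17.1]
pale+tin [ 10. 115.]
jar [ 26.   151.02]
5.95 [-0.10790905  1.08898839 -0.16583232]
```

```bash
python3 -c "
from rig import bot
print(bot.hand_in())"
```

```text
the job is handed in; nothing more can be done
None
```

The secret drawer is open and the job is handed in at about 6 s of the 32 s allowed. I pushed the red slip along with the closed fingertips, backed off to the recess centre and pressed the catch to its bottom stop. Then I lifted the arm clear.

**Last checks:**
- **Slip:** its end face is at about y = +13 to +17 mm on the box, which means about 71 to 75 mm of travel (55 needed). The wrist view before pressing gave 75 mm; the lower reading comes from one corner in the last top view.
- **Catch:** its face now measures z ≈ 61.5 mm, so it is about 8.5 mm down (6.4 needed). While pressing, the height stopped changing as the force rose to 19 N.
- **Drawer:** its front edge is about 41 mm out (32 needed; about 45 expected at full press).
- **Robot:** nothing near it, and the force reading was about 1 N, which is noise. The arm was still settling slightly (3.4 degrees/s on joint 1) at the last reading.
- **Bystanders:** the jar, tin, pale box and blue slip sit at the same pixels as at the start, judged by eye. The image difference around the pale box and tin was small. Around the jar it was somewhat larger, which I put down to the arm's moving shadow.

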